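# Raise the inspection head by one turn of the hand wheel

## Robot

A 6-joint arm with a two-finger parallel gripper is mounted at the origin on the work surface. World frame = base frame: x ahead of the robot, y to its left, z up, the work surface at z = 0. Lengths are in mm, angles in rad, forces in N, time in s.
With the tool pointing down it reaches from about 350 to 775 mm from the base axis. Payload 7.3 kg.
Tool frame: the origin (TCP) lies between the finger pads; the fingertips stand 11 mm ahead of it and the grasp point (between the pads) lies 8 mm behind it; z points along the fingers, y is the direction in which the jaws open and shut (so a half turn about z gives the same grasp; the last joint's range is limited). The gripper opens to 92 mm and grips with 3 to 60 N. Pads are 19 mm wide; open, the fingers measure 130 mm over their backs; the gripper's body (75 mm by 190 mm) begins 47 mm behind the grasp point.
Start: joints at [-1.433, 0.342, 1.524, -0, 1.275, -0.146], TCP at [147.025, -504.011, 237.741] pointing down, gripper open.
Joint ranges: [-2.53, 2.53], [-0.77, 2.02], [0.04, 2.7], [-1, 4.14], [0.28, 2.66], [-3.11, 3.11]. Speed limits (rad/s): [2.57, 2.57, 3.14, 3.14, 3.14, 3.14].

## Interface

Orientations are given as [roll, pitch, yaw] about the fixed x, y, z axes, in that order (R = Rz(yaw) Ry(pitch) Rx(roll)).
In Python, from station import ctrl gives the robot as it stands. The module is installed in compiled form; this text tells all that it offers.
- The arm moves only by the tool jog_arm, never from a script. Its argument "commands" is one flat list of numbers, 7 for each row, row after row: the shift along the tool's x, y, z in mm, then the turn, a rotation vector about the tool's x, y, z in rad, then the closure, from -1 (fully open) to 1 (shut), so that 0 is half open. In form: [dx, dy, dz, ax, ay, az, grip, dx, dy, dz, ax, ay, az, grip, ...]. A call has 1 to 8 rows; each row is the pose to reach, as a shift and turn from the pose measured when the call began, along the tool's axes at that moment; what a row does not reach only later rows make up. A row lasts 1/12 s, in which the tool goes at most 41.7 mm and 7.16 degrees, less where a joint would pass 70% of its speed; a pose out of reach is approached as far as the arm can. A call with a gripper value outside its range is refused whole. The fingers move at their own pace and stop on an object; the grip force is fixed at half the most. Time passes only in rows, so rows that repeat a pose let the fingers close. It gives the time, the measured TCP pose, the force and the opening at its end, in the units of the state.
- ctrl.get_obs(): the state, without advancing time (a new reading comes with each control period).
- ctrl.read_camera(name): name is "scene" or "top"; returns (picture, depth): 384x512x3 uint8, red, green, blue; 384x512 float32, mm along the optical axis (not along the pixel's ray), 0 where there is no reading.
- ctrl.get_calibration(name): a dict with "camera_matrix" (3x3 intrinsics, pixels), "distortion" ([k1, k2, p1, p2, k3] as OpenCV has them; the pictures are not rectified), "R" (3x3) and "t" (3): a world point X has camera coordinates R X + t. Camera axes: x right, y down, z forward; pixel columns grow to the right and rows downward; lengths in mm; the calibration is good to about 2 mm. A picture is of the moment at which its call begins. get_calibration takes no time and is no camera call.
- ctrl.close_job(): hands the job in, once; it reports no verdict.
Trained networks look in the newest picture that a camera, given by its name, has taken for a name from the list of things; names that differ only in an ending like _2 or _b are one class to them, and where a whole thing is asked for, a point or a joint stands for the part that bears it (a point fixed in the world has none). Each returns a list of dicts, best first, with "confidence" (0 to 1); they miss things now and then, are a little off and sometimes report something else, mostly with a low value. They report only what shows in the picture. A call takes as long as a camera call.
- ctrl.find_in(camera, thing): "extent" ([left, top, width, height] as shares, 0 to 1, of the picture: columns of its width, rows of its height, round what is visible of it).
- ctrl.masks_of(camera, thing): "region" (384x512 bool, what is visible of it) and "extent" ([left, top, width, height] as shares, 0 to 1, of the picture: columns of its width, rows of its height, round what is visible of it).
The state is a dict: "t": time; "joints": joint angles; "joint_vel": joint speeds; "joint_efforts": joint torques, N m; "eef_pos": TCP position; "tool_rot": TCP orientation; "contact_force": force on the tool from outside, world axes, zero at the start; "torque": the same for the moment, N m; "grip_width": opening from 0.0 (shut) to 1.0 (fully open).
Only numpy, scipy, OpenCV 4.12 (cv2) and the standard library are available. Lean on these libraries where they do the work, as an engineer would, in place of code of your own. Each camera call takes 0.05 s, during which the arm holds its last target. There are 200 camera calls.

## Task

The inspection head has to come up by one lead of its screw (4 mm) to focus on the top of the module's cover. With the fingertips, push the hand wheel on top of the stand round by its upright handle, clockwise seen from above, through exactly one full turn, so that the handle stops where it stood at the start, and then move clear. Do not take the handle between the fingers, and leave the module, the squeeze bottle, the cup and the pliers as they are.

Things in the scene. Friction and masses are not known exactly. Their poses are not given: they have to be found in the camera images.
- stand: Grey inspection stand bolted to the bench. Origin on the bench top under the axis of its vertical lead screw; z up, -x towards the inspection head. Base plate 250 x 170 x 15 mm, from 190 mm in front (-x) of the origin to 60 mm behind it. Two upright 16 mm guide rods at y = -45 and +45 mm with the lead screw between them; they carry a bridge plate 52 x 130 mm whose top is 185 mm above the bench. The hand wheel turns on the bridge, about the lead screw axis.
- handwheel (a joint): Turn of the hand wheel in rad: 0 at the start, growing clockwise seen from above, 6.283 after one full turn; the wheel turns freely far beyond that both ways. Screw friction: about 0.2 N m must be overcome (about 4 N at the handle), and the wheel stays where it is left. Clockwise raises the inspection head, 4 mm a turn.
- wheel_hub (a point): Centre of the hub's top face, on the wheel's vertical axis, 219 mm above the bench. Aluminium three-spoke hand wheel, 125 mm outside diameter; top of the rim 214 mm above the bench, the hub is 32 mm in diameter.
- crank_handle: Black upright handle on the wheel, a sleeve 24 mm in diameter and 62.5 mm tall that spins freely on its own pin. Origin at the centre of its foot, 52 mm from the wheel's axis and 216.5 mm above the bench; the handle's top is 279 mm above the bench. Its start direction about the wheel's axis may be any. Its own axes spin with the sleeve and mean nothing.
- inspection_head: Carriage on the guide rods (aluminium block 46 x 122 x 36 mm, origin at its centre on the lead screw axis, 100 to 122 mm above the bench at the start) with an arm to -x that holds an upright black camera barrel and an 80 mm round white ring light, centred 115 mm from the screw axis; the barrel's top is 52 mm (64 mm with its cable boot) above the carriage's centre. It moves only up and down, driven by the wheel.
- rf_module: Metal radio module, 70 x 56 x 24 mm box with a brass-coloured cover and small connectors, standing loose on the stand's base plate under the ring light. Origin at the centre of its underside. A bystander.
- squeeze_bottle: Blue squeeze bottle with pointed nozzle, 50 mm in diameter, 140 mm tall, standing loose on the bench. Origin at the centre of its underside. A bystander.
- cup: Small white plastic cup, 64 mm across the rim, 55 mm tall, standing loose on the bench. Origin at the centre of its underside. A bystander.
- pliers: Small pliers with blue handles, 155 mm long, 12 mm high, lying loose on the bench. Origin on the bench between the handles, 14 mm behind the pivot; jaws to +x. A bystander.

How it is judged (in metres and radians):
On the way, in this order (a step that is already met when the one before it is completed fails the run):
1. in the first half of the turn the fingers push on the handle (value of joint handwheel between 0.8 and 2.9 rad and contact force between the fingers and crank_handle above 0.5 N), for 0.05 s.
2. in the second half of the turn the fingers push on the handle (value of joint handwheel between 3.4 and 5.6 rad and contact force between the fingers and crank_handle above 0.5 N), for 0.05 s.
At the end, for the whole second after the job is handed in: The hand wheel stands at one full clockwise turn from its start, within 0.2 rad (about 11 degrees), at rest; the inspection head has risen 4 mm (within 0.4 mm); module, bottle, cup and pliers are within 20 mm of where they stood (value of joint handwheel between 6.083 and 6.483 rad and velocity of joint handwheel between -0.05 and 0.05 rad/s and distance of inspection_head from where it was at the start of the episode between 0.0036 and 0.0044 m and distance of each of rf_module, squeeze_bottle, cup, pliers from where it was at the start of the episode below 0.02 m); the robot touches nothing.
It fails at once if the handle is taken between the fingers (the grasp point comes within 12 mm of the handle's axis with the tips beside it) (horizontal distance between the grasp point and crank_handle below 0.012 m and height (world z) of the grasp point below 0.292 m).
It fails at once if a bystander is shifted, lifted or carried by more than 20 mm (distance of any of rf_module, squeeze_bottle, cup, pliers from where it was at the start of the episode above 0.02 m).
It also fails if it takes over 58 s, if anything falls off the work surface, if the arm or the gripper's body presses on something with over 40 N, if the wrist force passes 120 N, or if a joint passes its speed limit or range.

## Working session

There is one attempt and no reset: what is moved stays moved. The work goes in short steps, Python scripts to look and compute and a tool call to move; the robot and the scene stay as the last step left them, time stands still between calls to the robot, and variables do not carry over. Pictures are saved under pics/ and viewed, about 8 in all and at most 12, crops included, and the job is handed in when it is done.

Besides the shell and the picture viewer there is one more tool, called after "Emit:" as name(argument=value, ...) on one line, values as JSON. jog_arm: Moves the arm, as the interface text tells. Its arguments: {"type":"object","properties":{"commands":{"type":"array"}},"required":["commands"]}

```bash
mkdir -p pics; cat > h.py <<'E'
import numpy as np, cv2
from station import ctrl
def cal(n):
    c=ctrl.get_calibration(n); return [np.array(c[k],float) for k in("camera_matrix","distortion","R","t")]
def cloud(n,depth):
    K,D,R,t=cal(n); h,w=depth.shape
    uv=np.stack(np.meshgrid(np.arange(w),np.arange(h)),-1).reshape(-1,1,2).astype(float)
    p=cv2.undistortPoints(uv,K,D).reshape(-1,2); z=depth.reshape(-1,1)
    X=(np.hstack([p*z,z])-t.reshape(1,3))@R
    X[z[:,0]<=0]=np.nan
    return X.reshape(h,w,3)
def snap(n,f=None):
    im,d=ctrl.read_camera(n)
    if f: cv2.imwrite('pics/'+f,im[...,::-1])
    return im,cloud(n,d)
E
python3 - <<'E'
from h import *
for n in("scene","top"):
    im,X=snap(n,n+"0.png"); np.save(n+"0.npy",X)
    print(n,cal(n)[2].round(2).tolist(),cal(n)[3])
    for th in("crank_handle","handwheel","wheel_hub","stand","inspection_head","squeeze_bottle","cup","pliers"):
        for r in ctrl.masks_of(n,th)[:1]:
            P=X[r["region"]]; P=P[~np.isnan(P[:,0])]
            print(th,round(r["confidence"],2),(np.array(r["extent"])*[512,384,512,384]).round(),np.median(P,0).round(),P.min(0).round(),P.max(0).round())
print(ctrl.get_obs())
ims=[cv2.imread(f'pics/{n}0.png') for n in("scene","top")]
E
```

```text
scene [[-0.87, 0.5, 0.0], [0.41, 0.71, -0.58], [-0.29, -0.5, -0.82]] [ 446.35098114 -148.04268552 1329.33778196]
crank_handle 0.77 [216. 179.  11.  23.] [603.  59. 260.] [ 512. -146.   -1.] [612.  65. 283.]
handwheel 0.66 [209. 158.  60.  48.] [560.  47. 212.] [ 435. -159.   -1.] [613.  94. 283.]
wheel_hub 0.73 [206. 158.  65.  54.] [560.  46. 212.] [ 396. -178.   -4.] [614.  94. 283.]
stand 0.76 [206. 167. 121. 106.] [535.  82.  15.] [349. -62.  -3.] [628. 157. 219.]
inspection_head 0.62 [225. 177.  78.  60.] [460.  71. 123.] [363. -64.  -4.] [587. 105. 207.]
squeeze_bottle 0.95 [248. 281.  25.  35.] [603. 222.  78.] [566. 163.   1.] [620. 236. 137.]
cup 0.74 [185. 152.  22.  33.] [ 554. -195.   33.] [ 505. -254.   -1.] [ 586. -152.   58.]
pliers 0.78 [245. 148.  42.  23.] [ 367. -129.    9.] [ 313. -159.   -3.] [500.   7. 213.]
top [[0.02, -1.0, 0.03], [-0.99, -0.02, -0.17], [0.17, -0.02, -0.99]] [ -7.12945451 533.62192273 914.9586025 ]
crank_handle 0.65 [226. 128.  12.  17.] [593.  51. 274.] [588.  41.   2.] [690.  66. 283.]
handwheel 0.71 [209. 129.  63.  66.] [552.  38. 213.] [4
[... 547 characters left out ...]
.   -4.] [ 467. -109.   16.]
{'t': 0.9, 'joints': array([-1.43299110e+00,  3.41968059e-01,  1.52413407e+00, -2.57432977e-06,
        1.27542417e+00, -1.45998219e-01]), 'joint_vel': array([ 0.00061101,  0.00033242, -0.00146887, -0.00110316,  0.00030433,
       -0.00018522]), 'joint_efforts': array([ 1.06445204e-03, -4.31119359e+01, -2.44481957e+01,  7.22069317e-02,
        4.84481163e-02,  8.57540726e-06]), 'eef_pos': array([ 147.02546575, -503.98677979,  237.74518441]), 'tool_rot': array([3.14152736e+00, 1.20899764e-05, 2.83804195e-01]), 'contact_force': array([ 0.39656313, -0.50676122, -1.11321331]), 'torque': array([-0.01879047,  0.02798474,  0.03122364]), 'grip_width': 0.9993565741017504}
```

View pics/scene0.png

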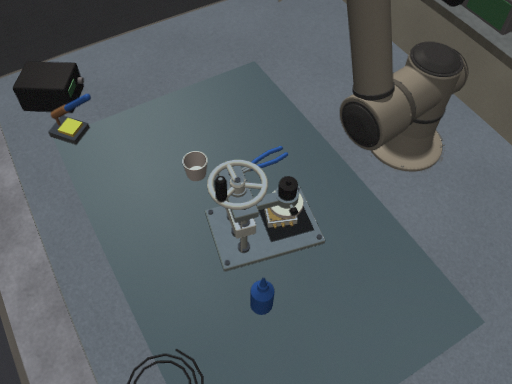

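View pics/top0.png

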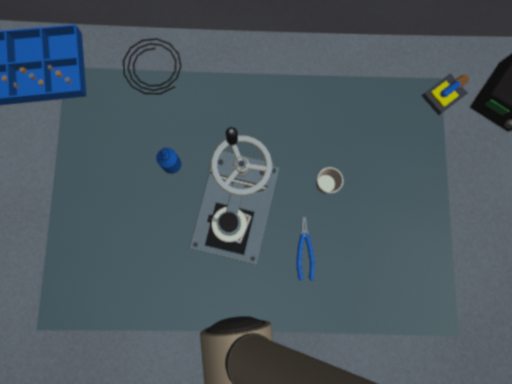

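The scene view shows the wheel centred near (237,184) with the black handle at (221,188). In the top view the wheel is near (242,165) and the handle at (232,135), on its far side from the robot. Next I'll fit the rim circle and the handle axis.

```bash
cat > fit.py <<'E'
from h import *
from scipy.optimize import least_squares
def circ(P,r,c0):
    f=lambda c:np.hypot(*(P-c).T)-r
    s=least_squares(f,c0,loss='soft_l1',f_scale=2); return s.x,np.sqrt(np.mean(s.fun**2)),len(P)
def handle(X,c):
    P=X.reshape(-1,3); d=np.hypot(P[:,0]-c[0],P[:,1]-c[1])
    return P[(P[:,2]>232)&(P[:,2]<287)&(d<80)&(d>25)]
E
python3 - <<'E'
from fit import *
for n in("scene","top"):
    X=np.load(n+"0.npy"); P=X.reshape(-1,3)
    c=np.array([550,38.])
    for i in range(5):
        d=np.hypot(P[:,0]-c[0],P[:,1]-c[1])
        Q=P[(P[:,2]>205)&(P[:,2]<219)&(d>42)&(d<72)]
        c=least_squares(lambda v:np.hypot(*(Q[:,:2]-v[:2]).T)-v[2],[*c,56],loss='soft_l1',f_scale=2).x; r=c[2]; c=c[:2]
    hub=P[(P[:,2]>214)&(P[:,2]<224)&(np.hypot(P[:,0]-c[0],P[:,1]-c[1])<20)]
    H=handle(X,c); T=H[H[:,2]>276]
    a=(H[:,:2]-c).mean(0)
    print(n,"rim",c,r,len(Q),Q[:,2].mean(),"hub",hub.mean(0),len(hub))
    print(" H",H.mean(0),len(H),"top",T.mean(0),len(T),"fit12",circ(H[:,:2],12,c+a*1.1),"ang",np.degrees(np.arctan2(a[1],a[0])))
E
```

```text
scene rim [553.52218881  34.37206411] 55.65207346201302 966 211.41372363858304 hub [553.53356425  36.28493724 218.03498493] 82
 H [602.19240337  57.18104184 261.88283394] 242 top [599.52770679  52.67108245 278.34586743] 49 fit12 (array([605.67616583,  67.70722473]), np.float64(5.059584738389644), 242) ang 25.109830027444854
top rim [551.15313067  31.1193082 ] 55.299386200194924 1063 212.48785129269916 hub [549.90236918  30.79345759 218.83306477] 90
 H [595.63494952  50.24642919 266.4004282 ] 177 top [599.43508375  50.84004228 278.35289008] 65 fit12 (array([601.6027472 ,  51.24353751]), np.float64(3.7754266501357394), 177) ang 23.267638375607767
```

```bash
cat > plan.py <<'E'
import sys; from h import *
def now():
    o=ctrl.get_obs(); p=np.array(o["eef_pos"]); yaw=np.degrees(o["tool_rot"][2])
    print("t",round(o["t"],2),"p",p.round(1),"yaw",round(yaw,1),"q",np.degrees(o["joints"]).round(1),"F",np.round(o["contact_force"],1),"w",round(o["grip_width"],2),"rp",np.round(o["tool_rot"][:2],3))
    return p,yaw
def rows(targets,start=None,grip=1):   # targets: (x,y,z,yaw deg, continuous)
    p,yaw=start or now(); y=np.radians(yaw); out=[]
    for x,yy,z,w in targets:
        d=np.array([x,yy,z])-p; a=-np.radians((w-yaw+180)%360-180)
        out.append([round(float(v),1) for v in(d[0]*np.cos(y)+d[1]*np.sin(y), d[0]*np.sin(y)-d[1]*np.cos(y), -d[2])]+[0,0,round(float(a),3),grip])
    for r in out: print(*r,sep=", ",end=",\n")
C=np.array([552,33.]); R=52; phi0=21.3; Y0=-102; OFF=21.5; Z=241
def pose(th,gap=0,z=Z):  # th deg clockwise handle angle; pusher pose touching the handle there
    f=np.radians(phi0-th); h=C+R*np.array([np.cos(f),np.sin(f)])
    w=min(Y0,phi0-90-th); n=np.array([np.cos(np.radians(w)),np.sin(np.radians(w))])
    return (*(h-(OFF+gap)*n),z,w)
E
python3 - <<'E'
from plan import *
p,y=now(); print(pose(0,12),pose(360))
W=[(147,-504,340),(290,-320,340),(420,-150,340),(530,0,340),pose(0,14)[:2]+(340,)]
for i,w in enumerate(W):
    t=y+48.34
    rows([(*w,t)],(p,y)); p,y=np.array(w),t
E
```

```text
t 0.9 p [ 147.  -504.   237.7] yaw 16.3 q [-82.1  19.6  87.3  -0.   73.1  -8.4] F [ 0.4 -0.5 -1.1] w 1.0 rp [3.142 0.   ]
(np.float64(607.4129854768435), np.float64(84.65700860917735), 241, -102) (np.float64(592.6380423792796), np.float64(71.92042537768418), 241, -428.7)
-0.0, 0.0, -102.3, 0, 0, -0.844, 1,
227.6, 50.3, 0.0, 0, 0, -0.844, 1,
105.9, 186.0, 0.0, 0, 0, -0.844, 1,
-56.0, 177.4, 0.0, 0, 0, -0.844, 1,
-110.5, 36.8, -0.0, 0, 0, -0.844, 1,
```

Emit:
jog_arm(commands=[0,0,-35,0,0,-0.12,1,0,0,-70,0,0,-0.24,1,0,0,-102,0,0,-0.36,1,0,0,-102,0,0,-0.48,1,0,0,-102,0,0,-0.6,1,0,0,-102,0,0,-0.72,1,0,0,-102,0,0,-0.844,1,0,0,-102,0,0,-0.844,1])

```text
t: 1.57
eef_pos: [147.0, -504.0, 339.8]
tool_rot: [3.142, 0.0, 1.132]
contact_force: [-0.2, -0.5, 0.4]
grip_width: 0.469
```

Emit:
jog_arm(commands=[33,7,0,0,0,-0.12,1,65,14,0,0,0,-0.24,1,97,21,0,0,0,-0.36,1,130,28,0,0,0,-0.48,1,162,36,0,0,0,-0.6,1,195,43,0,0,0,-0.72,1,227,50,0,0,0,-0.844,1,227,50,0,0,0,-0.844,1])

```text
t: 2.23
eef_pos: [291.0, -315.8, 340.2]
tool_rot: [3.14, -0.0, 1.983]
contact_force: [0.6, 0.5, 0.5]
grip_width: 0.01
```

Emit:
jog_arm(commands=[15,27,0,0,0,-0.12,1,30,53,0,0,0,-0.24,1,45,80,0,0,0,-0.36,1,60,106,0,0,0,-0.48,1,75,133,0,0,0,-0.6,1,90,160,0,0,0,-0.72,1,106,186,0,0,0,-0.844,1,106,186,0,0,0,-0.844,1])

```text
t: 2.9
eef_pos: [421.0, -141.1, 340.6]
tool_rot: [3.138, 0.002, 2.832]
contact_force: [-0.8, -0.2, -0.3]
grip_width: 0.004
```

Emit:
jog_arm(commands=[-8,25,0,0,0,-0.12,1,-16,50,0,0,0,-0.24,1,-24,76,0,0,0,-0.36,1,-32,101,0,0,0,-0.48,1,-40,127,0,0,0,-0.6,1,-48,152,0,0,0,-0.72,1,-56,177,0,0,0,-0.844,1,-56,177,0,0,0,-0.844,1])

```text
t: 3.57
eef_pos: [530.1, 12.6, 340.6]
tool_rot: [3.14, 0.005, -2.604]
contact_force: [-1.9, -0.9, 0.0]
grip_width: 0.004
```

```bash
python3 - <<'E'
from plan import *
rows([(*pose(0,14,340)[:2],340,Y0)])
E
```

```text
t 3.57 p [530.1  12.6 340.6] yaw -149.2 q [  -7.1   16.8   75.3    0.2   87.8 -127.9] F [-1.9 -0.9  0. ] w 0.0 rp [3.14  0.005]
-104.7, 23.8, 0.6, 0, 0, -0.824, 1,
```

Emit:
jog_arm(commands=[-16,4,0,0,0,-0.12,1,-32,8,0,0,0,-0.24,1,-48,12,0,0,0,-0.36,1,-64,15,0,0,0,-0.48,1,-80,18,0,0,0,-0.6,1,-95,21,0,0,0,-0.72,1,-105,24,0,0,0,-0.824,1,-105,24,0,0,0,-0.824,1])

```text
t: 4.23
eef_pos: [608.8, 86.7, 340.3]
tool_rot: [-3.14, 0.004, -1.781]
contact_force: [0.4, -0.3, -0.9]
grip_width: 0.002
```

```bash
python3 - <<'E'
from plan import *
rows([(*pose(0,14)[:2],241,Y0)])
snap("scene","s1.png")
im=cv2.imread("pics/s1.png"); cv2.imwrite("pics/s1c.png",cv2.resize(im[110:260,150:350],None,fx=4,fy=4,interpolation=2)[:600,:800])
E
```

```text
t 4.23 p [608.8  86.7 340.3] yaw -102.1 q [   0.9   26.7   60.4    0.2   92.7 -167.1] F [ 0.4 -0.3 -0.9] w 0.0 rp [-3.14   0.004]
0.3, 0.9, 99.3, 0, 0, -0.001, 1,
```

View pics/s1c.png

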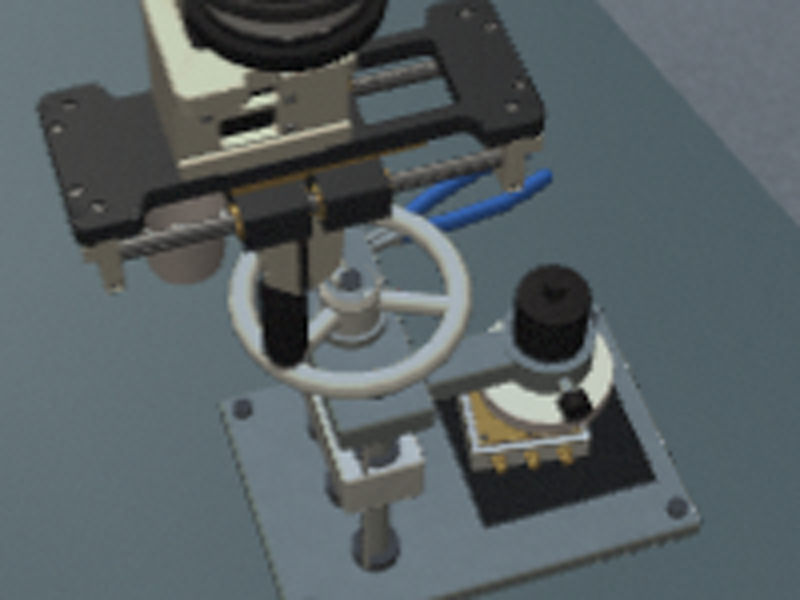

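The crop shows the closed fingers at about (300,270), above and slightly beside the handle, whose foot is at (285,360). The way down is clear, so I descend beside it.

Emit:
jog_arm(commands=[0,1,25,0,0,0,1,0,1,45,0,0,0,1,0,1,62,0,0,0,1,0,1,77,0,0,0,1,0,1,90,0,0,0,1,0,1,99,0,0,0,1,0,1,99,0,0,0,1])

```text
t: 4.87
eef_pos: [606.2, 85.4, 239.6]
tool_rot: [3.139, 0.002, -1.791]
contact_force: [-0.3, 0.2, -0.1]
grip_width: 0.004
```

```bash
python3 - <<'E'
from plan import *
rows([pose(0,g) for g in(9,4,0)]+[pose(t) for t in(4,8,12,16,20)])
im,X=snap("scene","s2.png"); im2,_=snap("top","t2.png")
a=cv2.imread("pics/s2.png")[120:240,170:320]; b=cv2.imread("pics/t2.png")[80:230,170:320]
cv2.imwrite("pics/c2.png",np.hstack([cv2.resize(a,(400,320)),cv2.resize(b,(400,320))]))
E
```

```text
t 4.87 p [606.2  85.4 239.6] yaw -102.6 q [   0.8   28.9   72.3    0.2   78.9 -166.6] F [-0.3  0.2 -0.1] w 0.0 rp [3.139e+00 2.000e-03]
3.5, -1.4, -1.4, 0, 0, -0.011, 1,
8.5, -1.5, -1.4, 0, 0, -0.011, 1,
12.5, -1.5, -1.4, 0, 0, -0.011, 1,
15.5, -3.4, -1.4, 0, 0, -0.011, 1,
18.8, -5.1, -1.4, 0, 0, -0.011, 1,
22.1, -6.6, -1.4, 0, 0, -0.011, 1,
25.5, -7.9, -1.4, 0, 0, -0.011, 1,
29.0, -8.9, -1.4, 0, 0, -0.011, 1,
```

View pics/c2.png

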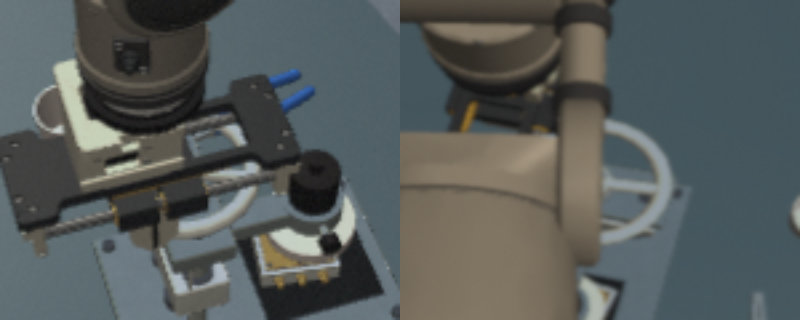

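The handle is hidden under the gripper in both views. The gripper body is clear above the camera barrel, seen at (315,180), so I start pushing.

Emit:
jog_arm(commands=[4,-1,-1,0,0,0,1,8,-1.5,-1,0,0,0,1,12.5,-1.5,-1,0,0,0,1,15.5,-3.5,-1,0,0,0,1,19,-5,-1,0,0,0,1,22,-6.5,-1,0,0,0,1,25.5,-8,-1,0,0,0,1,29,-9,-1,0,0,0,1])

```text
t: 5.63
eef_pos: [610.3, 55.8, 243.4]
tool_rot: [-3.139, 0.004, -1.789]
contact_force: [0.4, 4.8, 4.3]
grip_width: 0.004
```

```bash
python3 - <<'E'
from plan import *
rows([pose(t) for t in(25,30,35,41,47,53,59,65)])
E
```

```text
t 5.63 p [610.3  55.8 243.4] yaw -102.5 q [  -2.    28.6   72.1    0.2   79.  -169.6] F [0.4 4.8 4.3] w 0.0 rp [-3.139  0.004]
5.4, 0.7, 2.4, 0, 0, -0.009, 1,
9.9, 0.2, 2.4, 0, 0, -0.009, 1,
14.5, -0.5, 2.4, 0, 0, 0.021, 1,
20.0, -2.3, 2.4, 0, 0, 0.126, 1,
25.8, -3.6, 2.4, 0, 0, 0.23, 1,
31.7, -4.2, 2.4, 0, 0, 0.335, 1,
37.5, -4.3, 2.4, 0, 0, 0.44, 1,
43.4, -3.7, 2.4, 0, 0, 0.545, 1,
```

Emit:
jog_arm(commands=[5.5,0.5,1,0,0,0,1,10,0,1,0,0,0,1,14.5,-0.5,1,0,0,0.02,1,20,-2.5,1,0,0,0.125,1,26,-3.5,1,0,0,0.23,1,31.5,-4,1,0,0,0.335,1,37.5,-4.5,1,0,0,0.44,1,43.5,-3.5,1,0,0,0.545,1])

```text
t: 6.3
eef_pos: [605.2, 11.7, 242.5]
tool_rot: [-3.139, 0.006, -2.34]
contact_force: [3.0, 2.9, 1.9]
grip_width: 0.004
```

```bash
python3 - <<'E'
from plan import *
rows([pose(t) for t in range(71,114,6)])
im,X=snap("scene","s3.png")
from fit import handle
H=handle(X,C); H=H[H[:,2]<284]; print(len(H),H.mean(0).round(1) if len(H) else 0)
print(pose(65)[:2],C+R*np.array([np.cos(np.radians(phi0-65)),np.sin(np.radians(phi0-65))]))
E
```

```text
t 6.3 p [605.2  11.7 242.5] yaw -134.1 q [  -6.3   27.8   73.7    0.2   78.2 -142.2] F [3.  2.9 1.9] w 0.0 rp [-3.139  0.006]
5.4, -0.8, 1.5, 0, 0, 0.098, 1,
11.1, -2.2, 1.5, 0, 0, 0.203, 1,
16.9, -3.0, 1.5, 0, 0, 0.307, 1,
22.8, -3.2, 1.5, 0, 0, 0.412, 1,
28.7, -2.8, 1.5, 0, 0, 0.517, 1,
34.5, -1.8, 1.5, 0, 0, 0.622, 1,
40.2, -0.1, 1.5, 0, 0, 0.726, 1,
45.6, 2.1, 1.5, 0, 0, 0.831, 1,
173 [612.3  20.9 253.1]
(np.float64(604.44826342545), np.float64(12.617908261059089)) [589.59429159  -2.92588538]
```

Contact force is about 4.2 N, pointing opposite to the push, as expected. I continue round.

Emit:
jog_arm(commands=[5.5,-1,1.5,0,0,0.1,1,11,-2,1.5,0,0,0.205,1,17,-3,1.5,0,0,0.31,1,23,-3,1.5,0,0,0.41,1,28.5,-3,1.5,0,0,0.515,1,34.5,-2,1.5,0,0,0.62,1,40,0,1.5,0,0,0.725,1,45.5,2,1.5,0,0,0.83,1])

```text
t: 7.02
eef_pos: [572.1, -22.0, 241.1]
tool_rot: [3.141, 0.008, 3.102]
contact_force: [5.7, 0.2, 3.1]
grip_width: 0.005
```

```bash
python3 - <<'E'
from plan import *
rows([pose(t) for t in range(119,162,6)])
E
```

```text
t 7.02 p [572.1 -22.  241.1] yaw 177.7 q [ -9.9  24.2  79.7   0.1  75.7 -97.7] F [5.7 0.2 3.1] w 0.01 rp [3.141 0.008]
5.8, 0.4, 0.1, 0, 0, 0.095, 1,
11.5, -1.1, 0.1, 0, 0, 0.2, 1,
17.3, -1.9, 0.1, 0, 0, 0.304, 1,
23.2, -2.1, 0.1, 0, 0, 0.409, 1,
29.1, -1.7, 0.1, 0, 0, 0.514, 1,
34.9, -0.7, 0.1, 0, 0, 0.618, 1,
40.6, 1.0, 0.1, 0, 0, 0.723, 1,
46.0, 3.2, 0.1, 0, 0, 0.828, 1,
```

Emit:
jog_arm(commands=[6,0,0,0,0,0.095,1,11.5,-1,0,0,0,0.2,1,17.5,-2,0,0,0,0.305,1,23,-2,0,0,0,0.41,1,29,-1.5,0,0,0,0.515,1,35,-0.5,0,0,0,0.62,1,40.5,1,0,0,0,0.725,1,46,3,0,0,0,0.83,1])

```text
t: 7.68
eef_pos: [526.6, -19.2, 241.1]
tool_rot: [3.137, 0.009, 2.268]
contact_force: [2.8, -3.4, 3.2]
grip_width: 0.006
```

```bash
python3 - <<'E'
from plan import *
rows([pose(t) for t in range(167,210,6)])
E
```

```text
t 7.68 p [526.6 -19.2 241.1] yaw 129.9 q [-10.4  19.3  87.2  -0.1  72.9 -50.3] F [ 2.8 -3.4  3.2] w 0.01 rp [3.137 0.009]
7.4, -0.9, 0.1, 0, 0, 0.098, 1,
13.1, -2.3, 0.1, 0, 0, 0.203, 1,
18.9, -3.1, 0.1, 0, 0, 0.308, 1,
24.8, -3.3, 0.1, 0, 0, 0.412, 1,
30.7, -2.8, 0.1, 0, 0, 0.517, 1,
36.5, -1.8, 0.1, 0, 0, 0.622, 1,
42.1, -0.2, 0.1, 0, 0, 0.727, 1,
47.6, 2.1, 0.1, 0, 0, 0.831, 1,
```

Emit:
jog_arm(commands=[7,-1,0,0,0,0.1,1,13,-2,0,0,0,0.205,1,19,-3,0,0,0,0.31,1,25,-3,0,0,0,0.41,1,30.5,-3,0,0,0,0.515,1,36.5,-2,0,0,0,0.62,1,42,0,0,0,0,0.725,1,47.5,2,0,0,0,0.83,1])

```text
t: 8.35
eef_pos: [497.0, 16.7, 240.7]
tool_rot: [3.133, 0.006, 1.434]
contact_force: [-1.1, -4.4, 3.6]
grip_width: 0.005
```

```bash
python3 - <<'E'
from plan import *
rows([pose(t) for t in range(215,258,6)])
E
```

```text
t 8.35 p [497.   16.7 240.7] yaw 82.1 q [-6.7 16.3 91.6 -0.4 71.6  1.3] F [-1.1 -4.4  3.6] w 0.0 rp [3.133 0.006]
7.5, -1.7, -0.3, 0, 0, 0.102, 1,
13.2, -3.1, -0.3, 0, 0, 0.207, 1,
19.1, -3.9, -0.3, 0, 0, 0.311, 1,
25.0, -4.0, -0.3, 0, 0, 0.416, 1,
30.8, -3.6, -0.3, 0, 0, 0.521, 1,
36.6, -2.5, -0.3, 0, 0, 0.625, 1,
42.3, -0.9, -0.3, 0, 0, 0.73, 1,
47.7, 1.4, -0.3, 0, 0, 0.835, 1,
```

Emit:
jog_arm(commands=[7.5,-1.5,0,0,0,0.1,1,13,-3,0,0,0,0.205,1,19,-4,0,0,0,0.31,1,25,-4,0,0,0,0.415,1,31,-3.5,0,0,0,0.52,1,36.5,-2.5,0,0,0,0.625,1,42,-1,0,0,0,0.73,1,47.5,1.5,0,0,0,0.835,1])

```text
t: 9.02
eef_pos: [504.0, 62.1, 240.2]
tool_rot: [3.13, 0.002, 0.595]
contact_force: [-3.1, -3.8, 3.1]
grip_width: 0.006
```

```bash
python3 - <<'E'
from plan import *
rows([pose(t) for t in range(263,306,6)])
E
```

```text
t 9.02 p [504.   62.1 240.2] yaw 34.1 q [-1.3 17.6 89.9 -0.6 72.2 54.8] F [-3.1 -3.8  3.1] w 0.01 rp [3.13e+00 2.00e-03]
7.3, -2.9, -0.8, 0, 0, 0.101, 1,
13.0, -4.3, -0.8, 0, 0, 0.205, 1,
18.9, -5.1, -0.8, 0, 0, 0.31, 1,
24.8, -5.3, -0.8, 0, 0, 0.415, 1,
30.6, -4.8, -0.8, 0, 0, 0.519, 1,
36.4, -3.8, -0.8, 0, 0, 0.624, 1,
42.1, -2.1, -0.8, 0, 0, 0.729, 1,
47.5, 0.1, -0.8, 0, 0, 0.834, 1,
```

Emit:
jog_arm(commands=[7,-3,-1,0,0,0.1,1,13,-4,-1,0,0,0.205,1,19,-5,-1,0,0,0.31,1,25,-5,-1,0,0,0.415,1,30.5,-5,-1,0,0,0.52,1,36.5,-4,-1,0,0,0.625,1,42,-2,-1,0,0,0.73,1,47.5,0,-1,0,0,0.835,1])

```text
t: 9.68
eef_pos: [541.8, 87.9, 240.2]
tool_rot: [3.13, -0.003, -0.244]
contact_force: [-4.5, 0.2, 1.1]
grip_width: 0.004
```

```bash
python3 - <<'E'
from plan import *
rows([pose(t) for t in (311,316,321,325,329,332,335,335)])
E
```

```text
t 9.68 p [541.8  87.9 240.2] yaw -14.0 q [  1.6  22.1  83.2  -0.7  74.8 105.8] F [-4.5  0.2  1.1] w 0.0 rp [ 3.13e+00 -3.00e-03]
7.0, -3.1, -0.8, 0, 0, 0.1, 1,
11.7, -4.3, -0.8, 0, 0, 0.187, 1,
16.6, -5.1, -0.8, 0, 0, 0.274, 1,
20.5, -5.4, -0.8, 0, 0, 0.344, 1,
24.4, -5.5, -0.8, 0, 0, 0.414, 1,
27.3, -5.3, -0.8, 0, 0, 0.466, 1,
30.3, -5.0, -0.8, 0, 0, 0.519, 1,
30.3, -5.0, -0.8, 0, 0, 0.519, 1,
```

Emit:
jog_arm(commands=[7,-3,-1,0,0,0.1,1,11.5,-4,-1,0,0,0.185,1,16.5,-5,-1,0,0,0.275,1,20.5,-5.5,-1,0,0,0.345,1,24.5,-5.5,-1,0,0,0.415,1,27.5,-5.5,-1,0,0,0.465,1,30,-5,-1,0,0,0.52,1,30,-5,-1,0,0,0.52,1])

```text
t: 10.35
eef_pos: [571.2, 84.9, 240.2]
tool_rot: [3.13, -0.006, -0.765]
contact_force: [-2.9, 1.2, -0.4]
grip_width: 0.008
```

```bash
python3 - <<'E'
from plan import *
rows([pose(t) for t in (338,341,344,347,350,352,354,354)])
E
```

```text
t 10.35 p [571.2  84.9 240.2] yaw -43.8 q [  1.2  25.2  78.2  -0.7  76.8 135.2] F [-2.9  1.2 -0.4] w 0.01 rp [ 3.13  -0.006]
3.2, -2.3, -0.8, 0, 0, 0.05, 1,
6.0, -3.2, -0.8, 0, 0, 0.102, 1,
8.9, -4.0, -0.8, 0, 0, 0.155, 1,
11.8, -4.6, -0.8, 0, 0, 0.207, 1,
14.7, -5.1, -0.8, 0, 0, 0.26, 1,
16.6, -5.3, -0.8, 0, 0, 0.294, 1,
18.6, -5.4, -0.8, 0, 0, 0.329, 1,
18.6, -5.4, -0.8, 0, 0, 0.329, 1,
```

Emit:
jog_arm(commands=[3,-2,-1,0,0,0.05,1,6,-3,-1,0,0,0.1,1,9,-4,-1,0,0,0.155,1,12,-4.5,-1,0,0,0.205,1,14.5,-5,-1,0,0,0.26,1,16.5,-5,-1,0,0,0.295,1,18.5,-5.5,-1,0,0,0.33,1,18.5,-5.5,-1,0,0,0.33,1])

```text
t: 11.02
eef_pos: [587.6, 75.9, 240.3]
tool_rot: [3.129, -0.008, -1.094]
contact_force: [-2.3, 2.8, -2.9]
grip_width: 0.004
```

Emit:
jog_arm(commands=[-4,0,0,0,0,0,1,-9,0,0,0,0,0,1,-14,0,0,0,0,0,1,-18,0,-15,0,0,0,1,-20,0,-40,0,0,0,1,-20,0,-70,0,0,0,1,-20,0,-100,0,0,0,1,-20,0,-100,0,0,0,1])

```text
t: 11.68
eef_pos: [580.7, 95.4, 347.1]
tool_rot: [3.14, -0.014, -1.092]
contact_force: [-1.0, 0.3, 1.3]
grip_width: 0.001
```

Emit:
jog_arm(commands=[-30,0,-20,0,0,0,1,-60,0,-40,0,0,0,1,-90,0,-40,0,0,0,1,-120,0,-40,0,0,0,1,-150,0,-40,0,0,0,1,-180,0,-40,0,0,0,1,-180,0,-40,0,0,0,1,-180,0,-40,0,0,0,1])

```text
t: 12.35
eef_pos: [496.8, 256.9, 384.7]
tool_rot: [3.141, -0.014, -1.089]
contact_force: [-0.0, -0.2, 0.4]
grip_width: 0.003
```

```bash
python3 - <<'E'
from plan import *; from fit import handle
now()
for n in("scene","top"):
    im,X=snap(n,n+"4.png")
    for x,l in((np.load(n+"0.npy"),"before"),(X,"now")):
        H=handle(x,C); H=H[H[:,2]<284]; T=H[H[:,2]>276]
        print(n,l,len(H),H.mean(0).round(1),"top",len(T),T.mean(0).round(1),"ang",np.degrees(np.arctan2(*(T.mean(0)[:2]-C)[::-1])).round(1))
a=cv2.imread("pics/scene4.png")[110:290,150:350]; b=cv2.imread("pics/top4.png")[90:270,130:350]
cv2.imwrite("pics/c4.png",np.hstack([cv2.resize(a,(400,360)),cv2.resize(b,(400,360))]))
E
```

```text
t 12.35 p [496.8 256.9 384.7] yaw -62.4 q [ 19.9  19.9  64.2  -0.8  95.8 172.2] F [-0.  -0.2  0.4] w 0.0 rp [ 3.141 -0.014]
scene before 242 [602.2  57.2 261.9] top 49 [599.5  52.7 278.3] ang 22.5
scene now 238 [599.9  62.5 261.4] top 53 [597.7  58.2 277.7] ang 28.9
top before 177 [595.6  50.2 266.4] top 65 [599.4  50.8 278.4] ang 20.6
top now 171 [593.   55.5 267.4] top 66 [596.9  55.9 278.7] ang 27.0
```

View pics/c4.png

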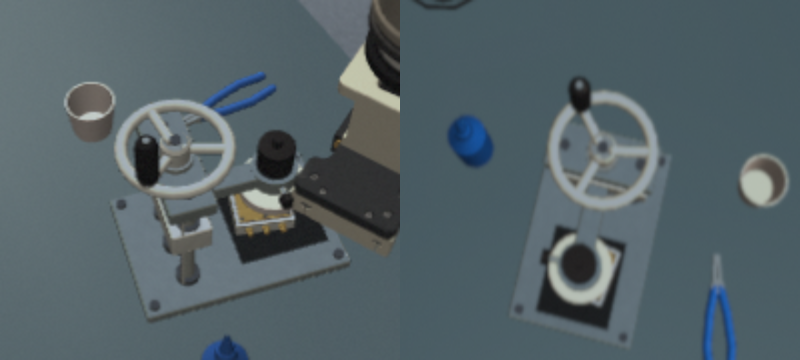

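The handle at top-view crop (580,95) is 6.4° short in both cameras, and the bystanders have not moved. That is inside the tolerance, but one short nudge will finish the turn properly.

Emit:
jog_arm(commands=[30,0,0,0,0,0,1,60,0,0,0,0,0,1,90,0,0,0,0,0,1,120,0,20,0,0,0,1,150,0,40,0,0,0,1,180,0,40,0,0,0,1,180,0,40,0,0,0,1,180,0,40,0,0,0,1])

```text
t: 13.12
eef_pos: [581.7, 92.2, 346.4]
tool_rot: [3.139, -0.014, -1.096]
contact_force: [0.4, 0.6, 0.1]
grip_width: 0.003
```

```bash
python3 - <<'E'
from plan import *
rows([pose(354,16,z) for z in(320,295,275,258,248,241,241)])
E
```

```text
t 13.12 p [581.7  92.2 346.4] yaw -62.8 q [  2.   23.6  64.5  -0.8  91.7 154.8] F [0.4 0.6 0.1] w 0.0 rp [ 3.139 -0.014]
1.5, 1.5, 26.4, 0, 0, -0.002, 1,
1.5, 1.5, 51.4, 0, 0, -0.002, 1,
1.5, 1.5, 71.4, 0, 0, -0.002, 1,
1.5, 1.5, 88.4, 0, 0, -0.002, 1,
1.5, 1.5, 98.4, 0, 0, -0.002, 1,
1.5, 1.5, 105.4, 0, 0, -0.002, 1,
1.5, 1.5, 105.4, 0, 0, -0.002, 1,
```

Emit:
jog_arm(commands=[1,1.5,26,0,0,0,1,1,1.5,51,0,0,0,1,1,1.5,71,0,0,0,1,1,1.5,88,0,0,0,1,1,1.5,98,0,0,0,1,1,1.5,105,0,0,0,1,1,1.5,105,0,0,0,1])

```text
t: 13.7
eef_pos: [580.9, 89.5, 240.7]
tool_rot: [3.138, -0.014, -1.096]
contact_force: [-0.3, -0.7, 0.5]
grip_width: 0.006
```

```bash
python3 - <<'E'
from plan import *
rows([pose(354,10),pose(354,5),pose(354,1),pose(356),pose(358),pose(360),pose(361),pose(361)])
E
```

```text
t 13.7 p [580.9  89.5 240.7] yaw -62.8 q [  1.7  26.1  76.7  -0.8  77.  154.7] F [-0.3 -0.7  0.5] w 0.01 rp [ 3.138 -0.014]
5.5, -0.5, -0.3, 0, 0, -0.002, 1,
10.5, -0.5, -0.3, 0, 0, -0.002, 1,
14.5, -0.5, -0.3, 0, 0, -0.002, 1,
17.3, -1.2, -0.3, 0, 0, 0.033, 1,
19.1, -1.9, -0.3, 0, 0, 0.068, 1,
21.0, -2.4, -0.3, 0, 0, 0.103, 1,
21.9, -2.7, -0.3, 0, 0, 0.12, 1,
21.9, -2.7, -0.3, 0, 0, 0.12, 1,
```

Emit:
jog_arm(commands=[5.5,-0.5,0,0,0,0,1,10.5,-0.5,0,0,0,0,1,14.5,-0.5,0,0,0,0,1,17,-1,0,0,0,0.035,1,19,-2,0,0,0,0.07,1,21,-2.5,0,0,0,0.1,1,22,-2.5,0,0,0,0.12,1,22,-2.5,0,0,0,0.12,1])

```text
t: 14.37
eef_pos: [593.5, 71.2, 241.8]
tool_rot: [3.141, -0.014, -1.217]
contact_force: [-1.5, 2.9, 1.8]
grip_width: 0.009
```

Emit:
jog_arm(commands=[-4,0,0,0,0,0,1,-9,0,0,0,0,0,1,-14,0,0,0,0,0,1,-18,0,-15,0,0,0,1,-20,0,-40,0,0,0,1,-20,0,-70,0,0,0,1,-20,0,-100,0,0,0,1,-20,0,-100,0,0,0,1])

```text
t: 15.03
eef_pos: [587.7, 91.7, 348.2]
tool_rot: [-3.132, -0.018, -1.216]
contact_force: [0.1, 0.1, 1.3]
grip_width: 0.003
```

Emit:
jog_arm(commands=[-30,0,-20,0,0,0,1,-60,0,-40,0,0,0,1,-90,0,-40,0,0,0,1,-120,0,-40,0,0,0,1,-150,0,-40,0,0,0,1,-170,0,-40,0,0,0,1,-170,0,-40,0,0,0,1,-170,0,-40,0,0,0,1])

```text
t: 15.7
eef_pos: [527.8, 251.7, 384.8]
tool_rot: [-3.132, -0.018, -1.213]
contact_force: [0.2, 0.0, 0.2]
grip_width: 0.004
```

```bash
python3 - <<'E'
from plan import *; from fit import handle
now()
for n in("scene","top"):
    im,X=snap(n,n+"5.png"); X0=np.load(n+"0.npy")
    for x,l in((X0,"before"),(X,"now")):
        H=handle(x,C); H=H[H[:,2]<284]; T=H[H[:,2]>276]
        print(n,l,len(H),H.mean(0).round(1),"ang",np.degrees(np.arctan2(*(T.mean(0)[:2]-C)[::-1])).round(1))
    for th in("squeeze_bottle","cup","pliers","rf_module"):
        for r in ctrl.masks_of(n,th)[:1]: print(th,np.nanmedian(X[r["region"]],0).round())
    D=X[...,2]-X0[...,2]; B=(X0[...,2]>118)&(X0[...,2]<190)&(abs(D)<10); print("barrel/head dz",np.nanmedian(D[B]).round(2),B.sum())
E
```

```text
t 15.7 p [527.8 251.7 384.8] yaw -69.5 q [ 18.5  22.6  60.1  -1.   96.7 177.9] F [0.2 0.  0.2] w 0.0 rp [-3.132 -0.018]
scene before 242 [602.2  57.2 261.9] ang 22.5
scene now 246 [602.3  56.5 261.5] ang 21.4
squeeze_bottle [603. 221.  78.]
cup [ 554. -195.   34.]
pliers [ 363. -125.   10.]
rf_module [469.  57.  34.]
barrel/head dz 0.66 2076
top before 177 [595.6  50.2 266.4] ang 20.6
top now 175 [595.8  49.9 267. ] ang 19.9
squeeze_bottle [588. 202.  80.]
cup [ 561. -191.   21.]
pliers [ 380. -129.   11.]
rf_module [449.  14.  36.]
barrel/head dz 1.63 1802
```

```bash
python3 -c "
from station import ctrl
print(ctrl.close_job())"
```

```text
the job is handed in; nothing more can be done
None
```

I pushed the hand wheel one full turn clockwise by its handle with the closed fingertips, moved clear and handed the job in at about 15.7 s. The main push ended 6.4° short in both cameras, so I went back and finished it with one short nudge.

- **Wheel:** the handle stands where it started, within about 1° in both cameras (21.4° against 22.5° in the scene view, 19.9° against 20.6° in the top view). The contact force was about 3–6 N at each check during the push.
- **Bystanders:** the bottle, cup and pliers show the same positions as at the start, within about 6 mm of detection noise. I did not measure the module at the start; it looked in place in the picture taken before the nudge, and nothing went near it.
- **Clearance:** at the end the arm was well clear, with about 0.3 N on the tool.
- **Head rise not confirmed:** the depth images gave 0.7 and 1.6 mm. That check was too coarse because its region also took in fixed parts of the stand. The 4 mm rise is inferred from the wheel's full turn.
- **Joint range:** the last joint finished at 177.9°, very close to its limit of about 178.2° but inside it.

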